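# Close the cracker crock with its double lid, then take the outer cover off alone

## Robot

A 6-joint arm with a two-finger parallel gripper is mounted at the origin on the work surface. World frame = base frame: x ahead of the robot, y to its left, z up, the work surface at z = 0. Lengths are in m, angles in rad, forces in N, time in s.
With the tool pointing down it reaches from about 0.3 to 0.875 m from the base axis. Payload 6.4 kg.
Tool frame: the origin (TCP) lies between the finger pads; the fingertips stand 22 mm ahead of it and the grasp point (between the pads) lies 3 mm ahead of it (tip_extent is the distance from the TCP to the fingertips, in m); x points along the fingers, z is the direction in which the jaws open and shut, and the axes are right-handed (so a half turn about x gives the same grasp; the last joint's range is limited). The gripper opens to 85 mm and grips with 20 to 120 N. Pads are 22 mm wide; open, the fingers measure 114 mm over their backs; the gripper's body (76 mm by 85 mm) begins 54 mm behind the grasp point. The pads swing forward as they close: fully open they stand 13 mm farther back than shut.
Start: joints at [0.906, 0.181, 1.607, -0, 1.354, -0.206], TCP at [0.255, 0.516, 0.253] pointing down, gripper open.
Joint ranges: [-2.99, 2.99], [-0.89, 2.07], [0.3, 2.58], [-1.14, 4.28], [0, 2.63], [-3.12, 3.12]. Speed limits (rad/s): [2.57, 2.57, 3.01, 3.14, 3.14, 3.14].

## Interface

Orientations are given as [roll, pitch, yaw] about the fixed x, y, z axes, in that order (R = Rz(yaw) Ry(pitch) Rx(roll)).
In Python, from workcell import get_state, grab_frame, calibration, hand_in, tip_extent gives the robot as it stands.
- The arm moves only by the shell command python3 -m creep 'ROWS' [FORCE]. ROWS is a JSON object of lists of equal length, an entry for each row: "gripper": the gripper's target within -1 to 1 (shut at 1, half-way at 0, fully open at -1); "offset": the shift along the tool's x, y, z in m, a list of three; "rotation": the turn, a rotation vector about the tool's x, y, z in rad, a list of three. A call has 1 to 20 rows; each row is the pose to reach, as a shift and turn from the pose measured when the call began, along the tool's axes at that moment; what a row does not reach only later rows make up. A row lasts 1/12 s, in which the tool goes at most 41.7 mm and 7.16 degrees, less where a joint would pass 70% of its speed; a pose out of reach is approached as far as the arm can. A call with a gripper value outside its range is refused whole. The fingers move at their own pace and stop on an object; FORCE is the grip in N (left out, the last holds). Time passes only in rows, so rows that repeat a pose let the fingers close. It gives the time, the measured TCP pose, the force and the opening at its end, in the units of the state.
- get_state(): the state, without advancing time (a new reading comes with each control period).
- grab_frame(name): name is "scene" or "top" or "wrist"; returns (picture, depth): 400x640x3 uint8, red, green, blue; 400x640 float32, m along the optical axis (not along the pixel's ray), 0 where there is no reading.
- calibration(name): a dict with "intrinsics" (3x3 intrinsics, pixels), "R" (3x3) and "t" (3): a world point X has camera coordinates R X + t. Camera axes: x right, y down, z forward; pixel columns grow to the right and rows downward; lengths in m; the calibration is good to about 2 mm. A picture is of the moment at which its call begins: read the wrist's pose just before it. calibration takes no time and is no camera call; for the wrist camera it gives the pose at the moment of the call.
- hand_in(): hands the job in, once; it reports no verdict.
The state is a dict: "t": time; "joint_positions": joint angles; "joint_vel": joint speeds; "joint_torque": joint torques, N m; "position": TCP position; "tool_rot": TCP orientation; "contact_force": force on the tool from outside, world axes, zero at the start; "wrist_torque": the same for the moment, N m; "grip_width": opening from 0.0 (shut) to 1.0 (fully open).
Only numpy, scipy, OpenCV 4.12 (cv2) and the standard library are available. Lean on these libraries where they do the work, as an engineer would, in place of code of your own. Each camera call takes 0.05 s, during which the arm holds its last target.

## Task

Pick up the nested pair of lids from the cork trivet by the wooden knob, both together, and lower the pair gently, without dropping it, onto the open cracker crock until it is fully seated. Then let go of the knob, take the metal outer cover by its collar and lift it straight off, leaving the wooden inner lid seated and undisturbed, and finish while still holding the cover level and still in the gripper, a good 10 cm above where it sat. Do not shove the crock about or disturb the other things on the cart.

Things in the scene. Friction and masses are not known exactly. Their poses are not given: they have to be found in the camera images.
- crock: Open white ceramic crock, loose, 1.1 kg, a few crackers low inside. Round, 138 mm outside diameter, 80 mm high, wall 4 mm (mouth 130 mm). Origin: centre of the underside; z up. With the pair of lids seated, the inner lid's origin is 66 mm above the crock's, on its axis.
- inner_lid: Loose wooden inner lid, 0.2 kg, under the outer cover at the start. Origin: centre of underside, z up. Plug 124 mm dia (foot chamfered to 118), z 0 to 14 mm; flange 144 mm dia, z 14 to 19, rests on the crock's rim; round knob 24 mm dia, z 19 to 79, passes up through the cover's collar and stands 32 mm proud of it (z 47 to 79). Lifted by the knob it carries the cover along.
- outer_lid: Loose metal cover, 0.22 kg, resting unfastened on the flange. Origin: on its axis at the underside of the top plate (nested: 19 mm above the inner lid's origin), z up. Plate 155 mm dia, z 0 to 4 mm; skirt down to z -15, 149 mm inside (2.5 mm play); central round collar 52 mm outside, 40 mm inside dia, z 4 to 28, open through; the knob stands inside it. Lifted by the collar it comes away alone.
- trivet: Round cork trivet fixed to the cart top, 170 mm in diameter, 8 mm thick, under the pair of lids. Origin: centre of the underside. Crock and trivet may be either way round, left and right.
- bento: Bystander: navy bento box with two clasps, 122 x 184 x 59 mm (x, y, z). Origin: centre of the underside.
- skewer_cup: Bystander: bamboo cup 72 mm in diameter, 90 mm high, with skewers standing in it up to 170 mm. Origin: centre of the underside.
- measure: Bystander: plastic rice measuring cup, 70 mm in diameter, 55 mm high, flat handle to 83 mm out along its y axis. Origin: centre of the cup's underside.
- spoon_rest: Bystander: low ceramic spoon rest, dish 92 mm in diameter and 16 mm high, tail to 87 mm out along its y axis. Origin: centre of the dish's underside.
Not all that is in view belongs to the job. Several things have the shape of the crock; the one meant has the colours described above. There is more than one size of the trivet; the one meant has the size given above.

How it is judged:
By the outcome, as a careful person would: the job done as asked, in the order asked, and still so for the second after the job is handed in, while the arm keeps its last pose, push and grip.
It also fails if it takes over 50 s, if anything falls off the work surface, if the arm or the gripper's body presses on something with over 40 N, if the wrist force passes 120 N, or if a joint passes its speed limit or range.

## Working session

There is one attempt and no reset: what is moved stays moved. The work goes in short steps, Python scripts to look and compute and a shell command to move; the robot and the scene stay as the last step left them, time stands still between calls to the robot, and variables do not carry over. Pictures are saved under pics/ and viewed, and the job is handed in when it is done.

```bash
mkdir -p pics; ls; python3 - <<'E'
from workcell import *
import cv2
s=get_state();print(s)
for n in("scene","top"):
    p,d=grab_frame(n);cv2.imwrite(f"pics/{n}0.png",p[:,:,::-1])
    import numpy as np; np.save(f"{n}0.npy",d)
    print(calibration(n))
print(tip_extent if not callable(tip_extent) else tip_extent())
E
```

```text
pics
{'t': 0.0, 'joint_positions': array([ 9.05709009e-01,  1.81545019e-01,  1.60800696e+00,  2.75115485e-05,
        1.35381299e+00, -2.06287210e-01]), 'joint_vel': array([ 0.0014118 ,  0.00076762, -0.00048565, -0.00151244,  0.00157257,
       -0.0009842 ]), 'joint_torque': array([-2.99887950e-03, -4.44877982e+01, -3.51329684e+01, -6.48012738e-04,
        9.47565684e-03, -1.50923131e-05]), 'position': array([0.25429642, 0.51513539, 0.2523824 ]), 'tool_rot': array([ 2.92015358,  1.56902381, -2.25104145]), 'contact_force': array([ 0.31512342, -0.01484573,  0.43203565]), 'wrist_torque': array([0.01746392, 0.02072129, 0.05369999]), 'grip_width': 0.9988171871758721}
{'intrinsics': array([[386.89893472,   0.        , 317.24161761],
       [  0.        , 386.89893472, 192.40043192],
       [  0.        ,   0.        ,   1.        ]]), 'R': array([[ 0.6942888 ,  0.71943213,  0.01950549],
       [ 0.46733659, -0.4300614 , -0.77242715],
       [-0.54732035,  0.54540315, -0.63480377]]), 't': array([-0.3875042 , -0.20653635,  1.35501169])}
{'intrinsics': array([[414.31482163,   0.        , 325.63961381],
       [  0.        , 414.31482163, 199.721637  ],
       [  0.        ,   0.        ,   1.        ]]), 'R': array([[ 0.01193369, -0.99992504,  0.00273728],
       [-0.99145411, -0.01218815, -0.12988529],
       [ 0.12990891, -0.00116387, -0.99152525]]), 't': array([0.01322989, 0.55878435, 1.33959407])}
0.022
```

View pics/scene0.png

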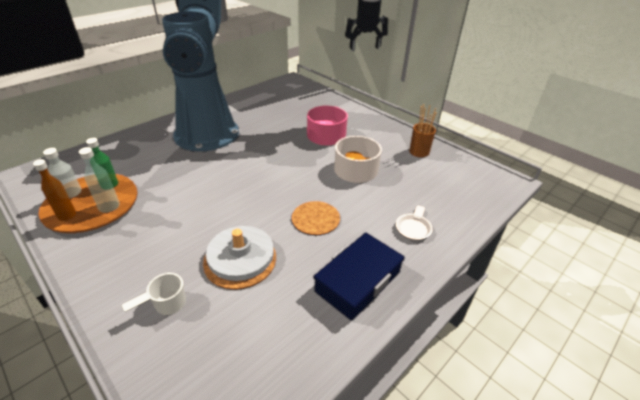

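View pics/top0.png

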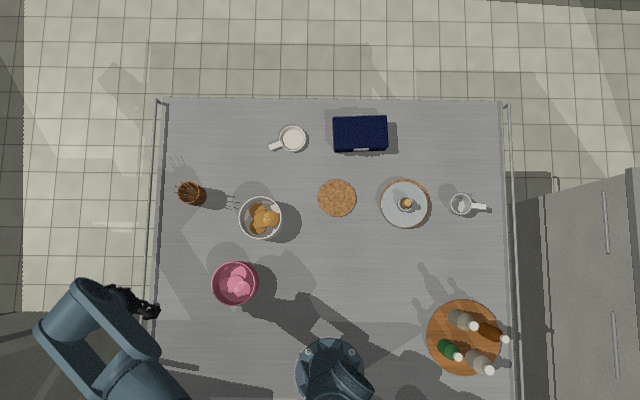

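The white crock is at top (260,218). The pink one at (235,284) has the same shape but the wrong colour. The lid pair is at (405,204) on the larger cork disc, and the empty smaller disc at (337,198) is a decoy. I'll confirm this in an enlarged crop and measure.

```bash
cat > h.py <<'E'
import numpy as np,cv2
from scipy.optimize import least_squares
from workcell import *
def world(n,d,cal=None):
    c=cal or calibration(n);K=c['intrinsics']
    v,u=np.mgrid[:d.shape[0],:d.shape[1]]
    P=np.stack([(u-K[0,2])/K[0,0]*d,(v-K[1,2])/K[1,1]*d,d],-1)
    return (P-c['t'])@c['R']   # R^T(P-t)
def proj(n,X,cal=None):
    c=cal or calibration(n);q=c['intrinsics']@(c['R']@np.asarray(X)+c['t']);return q[:2]/q[2]
def fitc(x,y,r=None):
    if r is None:
        f=lambda p:np.hypot(x-p[0],y-p[1])-p[2];p0=[x.mean(),y.mean(),np.ptp(x)/2]
    else:
        f=lambda p:np.hypot(x-p[0],y-p[1])-r;p0=[x.mean(),y.mean()]
    return least_squares(f,p0,loss='soft_l1',f_scale=.002).x
E
python3 - <<'E'
from h import *
for n in("scene","top"):
    d=np.load(n+"0.npy");W=world(n,d);ok=d>0
    def reg(c,r,z0,z1):
        return ok&(np.hypot(W[...,0]-c[0],W[...,1]-c[1])<r)&(W[...,2]>z0)&(W[...,2]<z1)
    for nm,px in(("lid",(405,204)),("crock",(260,218)),("triv2",(337,198))):
        dt=np.load("top0.npy");c=np.median(world("top",dt)[px[1]-6:px[1]+7,px[0]-6:px[0]+7].reshape(-1,3),0)
        for z0,z1 in((-.02,.004),(.004,.016),(.022,.04),(.045,.06),(.07,.078),(.078,.1)):
            m=reg(c,.12,z0,z1)
            if m.sum()>8:
                x,y,z=W[m].T
                print(n,nm,z0,z1,m.sum(),'med',np.round([np.median(x),np.median(y),np.median(z)],4),'ext',np.round([x.min(),x.max(),y.min(),y.max()],3), np.round(fitc(x,y),4) if m.sum()>20 else'')
p=cv2.imread("pics/top0.png");cv2.imwrite("pics/crop0.png",np.hstack([cv2.resize(p[160:260,355:455],(400,400),interpolation=2),cv2.resize(p[170:270,210:310],(400,400),interpolation=2)]))
E
```

```text
scene lid -0.02 0.004 2440 med [ 5.713e-01 -2.444e-01  3.000e-04] ext [ 0.425  0.664 -0.357 -0.118] [ 0.5431 -0.2395  0.1072]
scene lid 0.004 0.016 759 med [ 0.6094 -0.2981  0.0082] ext [ 0.489  0.657 -0.349 -0.131] [ 0.5511 -0.2467  0.0812]
scene lid 0.022 0.04 2328 med [ 0.5663 -0.2573  0.0313] ext [ 0.47   0.628 -0.321 -0.167] [ 0.549  -0.2437  0.0599]
scene lid 0.045 0.06 222 med [ 0.5595 -0.2511  0.0538] ext [ 0.526  0.576 -0.269 -0.22 ] [ 0.5512 -0.244   0.0221]
scene lid 0.07 0.078 28 med [ 0.5583 -0.2508  0.0739] ext [ 0.543  0.561 -0.257 -0.237] [ 0.5493 -0.2443  0.0114]
scene lid 0.078 0.1 88 med [ 0.5527 -0.2463  0.0867] ext [ 0.538  0.561 -0.257 -0.234] [ 0.5509 -0.2458  0.0087]
scene crock -0.02 0.004 1356 med [ 0.5428  0.1907 -0.    ] ext [0.375 0.614 0.116 0.353] [0.4907 0.238  0.1011]
scene crock 0.004 0.016 156 med [0.533  0.1817 0.0109] ext [0.431 0.565 0.158 0.295] [0.4965 0.2273 0.0675]
scene crock 0.022 0.04 438 med [0.494  0.2332 0.0319] ext [0.429 0.566 0.158 0.296] [0.4974 0.226  0.0661]
scene crock 0.045 0.06 351 med [0.5004 0.2236 0.0525] ext [0.427 0.567 0.
[... 1251 characters left out ...]
614 0.116 0.352] [0.4932 0.2281 0.0665]
top crock 0.022 0.04 402 med [0.4984 0.2486 0.0342] ext [0.426 0.56  0.163 0.296] [0.4956 0.2304 0.0415]
top crock 0.045 0.06 126 med [0.4987 0.224  0.0477] ext [0.429 0.56  0.161 0.296] [0.4966 0.2426 0.0543]
top crock 0.07 0.078 64 med [0.4935 0.2581 0.0756] ext [0.428 0.563 0.162 0.298] [0.4941 0.2295 0.0666]
top crock 0.078 0.1 143 med [0.5015 0.2283 0.0814] ext [0.427 0.562 0.162 0.297] [0.4946 0.2302 0.0665]
top triv2 -0.02 0.004 2599 med [ 5.655e-01 -1.960e-02  4.000e-04] ext [ 0.45   0.688 -0.138  0.101] [ 0.5693 -0.0175  0.0944]
top triv2 0.004 0.016 1242 med [ 0.5688 -0.0156  0.0068] ext [ 0.45   0.687 -0.134  0.1  ] [ 0.5711 -0.0172  0.0531]
```

View pics/crop0.png

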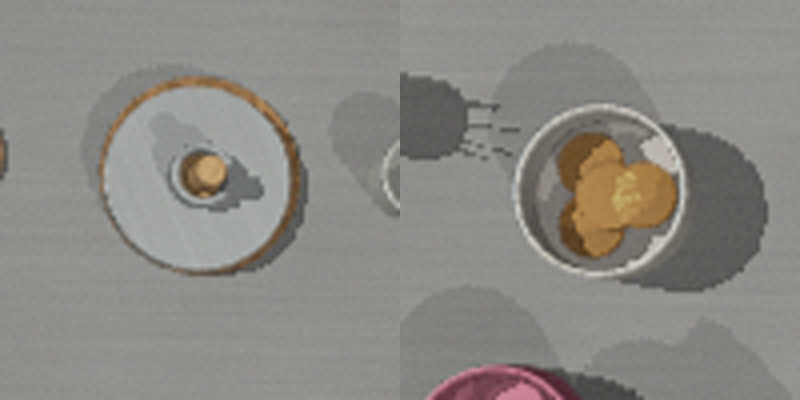

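```bash
cat >> h.py <<'E'
from scipy.spatial.transform import Rotation as Ro
def goto(pos,jaw):
    """print offset, rotvec in tool axes for TCP pos with tool x down, z (jaw dir) at world angle jaw (deg), nearest equivalent"""
    s=get_state();R=Ro.from_euler('xyz',s['tool_rot']).as_matrix()
    best=None
    for k in(0,180):
        a=np.radians(jaw+k);x=np.array([0,0,-1.]);z=np.array([np.cos(a),np.sin(a),0]);T=np.c_[x,np.cross(z,x),z]
        rv=Ro.from_matrix(R.T@T).as_rotvec()
        if best is None or np.linalg.norm(rv)<np.linalg.norm(best):best=rv
    zz=R[:,2];print('jaw now',np.degrees(np.arctan2(zz[1],zz[0])).round(2),'tilt deg',np.degrees(np.arccos(-R[2,0])).round(2))
    print('pos',s['position'].round(4),'t',round(s['t'],2),'off',(R.T@(np.array(pos)-s['position'])).round(4),'rot',best.round(4),'dist',np.linalg.norm(np.array(pos)-s['position']).round(3),'grip',round(s['grip_width'],3),'F',s['contact_force'].round(1),'j',s['joint_positions'].round(2))
    return R
E
python3 - <<'E'
from h import *
print(callable(tip_extent)); R=goto([.4957,.2285,.30],90);print(R.round(3))
c=calibration("wrist");print(c['intrinsics'],'campos',-c['R'].T@c['t'],c['R'].round(3))
p,d=grab_frame("wrist");cv2.imwrite("pics/w0.png",p[:,:,::-1])
E
```

```text
False
jaw now 63.71 tilt deg 0.09
pos [0.2543 0.5152 0.2525] t 0.1 off [-0.0474 -0.3433 -0.1502] rot [-0.4588 -0.0015 -0.0007] dist 0.378 grip 0.998 F [ 0.4 -0.5 -1. ] j [ 0.91  0.18  1.61 -0.    1.35 -0.21]
[[-0.001 -0.897  0.443]
 [-0.001  0.443  0.897]
 [-1.     0.    -0.002]]
[[330.79671418   0.         319.82724687]
 [  0.         330.79671418 198.55484402]
 [  0.           0.           1.        ]] campos [0.19495204 0.54517655 0.37374433] [[ 0.442  0.897 -0.002]
 [ 0.866 -0.427  0.262]
 [ 0.234 -0.118 -0.965]]
```

View pics/w0.png

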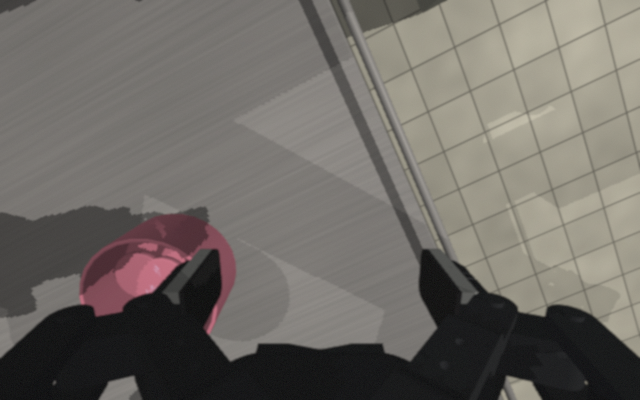

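The wrist view shows only the pink decoy, at (150,280), and the open floor. I'll move to look at the white crock.

```bash
python3 -c "
from h import *
goto([.395,.2285,.27],90)"
```

```text
jaw now 63.71 tilt deg 0.08
pos [0.2544 0.5152 0.2526] t 0.15 off [-0.0172 -0.2531 -0.1948] rot [-0.4588 -0.0013 -0.0006] dist 0.32 grip 1.003 F [-0.3  0.2 -0.3] j [ 0.91  0.18  1.61  0.    1.35 -0.21]
```

```bash
python3 -m creep '{"gripper":[-1,-1,-1,-1,-1,-1,-1,-1,-1,-1,-1,-1],"offset":[[-0.0022,-0.0316,-0.0244],[-0.0043,-0.0633,-0.0487],[-0.0065,-0.0949,-0.0731],[-0.0086,-0.1266,-0.0974],[-0.0108,-0.1582,-0.1218],[-0.0129,-0.1898,-0.1461],[-0.0151,-0.2215,-0.1705],[-0.0172,-0.2531,-0.1948],[-0.0172,-0.2531,-0.1948],[-0.0172,-0.2531,-0.1948],[-0.0172,-0.2531,-0.1948],[-0.0172,-0.2531,-0.1948]],"rotation":[[-0.057,0,0],[-0.115,0,0],[-0.172,0,0],[-0.229,0,0],[-0.287,0,0],[-0.344,0,0],[-0.401,0,0],[-0.4588,-0.0013,0],[-0.4588,-0.0013,0],[-0.4588,-0.0013,0],[-0.4588,-0.0013,0],[-0.4588,-0.0013,0]]}' 60
python3 - <<'E'
from h import *
c=calibration("wrist");p,d=grab_frame("wrist");cv2.imwrite("pics/w1.png",p[:,:,::-1])
W=world("wrist",d,c);ok=d>0;np.savez("w1.npz",d=d,R=c['R'],t=c['t'],K=c['intrinsics'])
for z0,z1 in((.06,.074),(.074,.079),(.079,.084)):
    m=ok&(np.hypot(W[...,0]-.4957,W[...,1]-.2285)<.09)&(W[...,2]>z0)&(W[...,2]<z1)
    x,y,z=W[m].T;print(z0,m.sum(),fitc(x,y),np.median(z),x.min(),x.max(),y.min(),y.max())
goto([.549,-.2425,.3],90)
E
```

```text
t: 1.15
position: [0.3944, 0.2294, 0.2697]
tool_rot: [1.256, 1.57, 2.828]
contact_force: [0.1, 0.1, -0.1]
grip_width: 1.002
0.06 1507 [0.49231991 0.22891216 0.06641948] 0.06718479052741994 0.42539617264437496 0.5604224189073144 0.16392830472345557 0.29415499767780656
0.074 604 [0.49240704 0.22897497 0.06640458] 0.07662532410139308 0.42538154274400236 0.5630546577472757 0.16402487277107164 0.2939183449214043
0.079 1453 [0.49393007 0.22892856 0.06652172] 0.08044085617026445 0.42541808861209607 0.5632349495563062 0.1606386169635712 0.2971579690419891
jaw now 90.1 tilt deg 0.07
pos [0.3943 0.2297 0.2697] t 1.2 off [-0.0306 -0.1539 -0.4724] rot [ 0.0017  0.0003 -0.0012] dist 0.498 grip 0.998 F [ 0.  -0.1  0.1] j [ 0.27 -0.11  1.87  0.    1.38 -1.31]
```

View pics/w1.png

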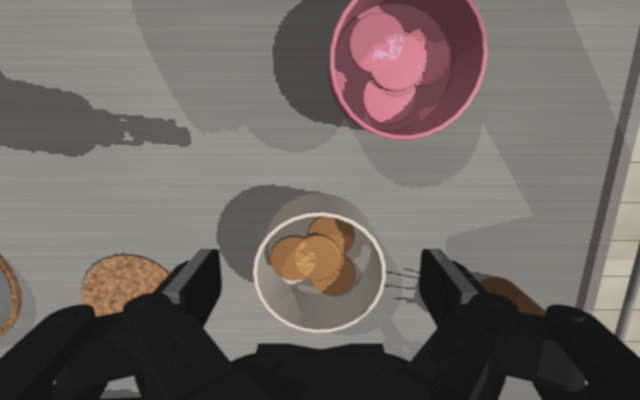

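The wrist view shows the whole white crock rim, centred near (320,270), with the pink decoy at (408,65). I'll shift to directly above the crock for a clean view, so the lid can later be measured with the same geometry.

```bash
python3 -m creep '{"gripper":[-1,-1,-1,-1,-1,-1],"offset":[[0,-0.033,0],[0,-0.066,0],[0,-0.1,0],[0,-0.1,0],[0,-0.1,0],[0,-0.1,0]],"rotation":[[0,0,0],[0,0,0],[0.0017,0,-0.001],[0.0017,0,-0.001],[0.0017,0,-0.001],[0.0017,0,-0.001]]}'
cat > look.py <<'E'
from h import *
import sys
nm,cx,cy,r,zs=sys.argv[1],float(sys.argv[2]),float(sys.argv[3]),float(sys.argv[4]),eval(sys.argv[5])
s=get_state();c=calibration("wrist");p,d=grab_frame("wrist");cv2.imwrite(f"pics/{nm}.png",p[:,:,::-1])
W=world("wrist",d,c);ok=d>0
for z0,z1 in zs:
    m=ok&(np.hypot(W[...,0]-cx,W[...,1]-cy)<r)&(W[...,2]>z0)&(W[...,2]<z1)
    x,y,z=W[m].T;print(z0,z1,m.sum(),'circ',fitc(x,y).round(4),'zmed',np.median(z).round(4),'ext',np.round([x.min(),x.max(),y.min(),y.max()],4),'mid',((x.min()+x.max())/2).round(4),((y.min()+y.max())/2).round(4))
E
python3 look.py w2 .494 .229 .085 '[(.06,.074),(.074,.079),(.079,.086)]'
python3 -c "
from h import *
goto([.549,-.2425,.27],90)"
```

```text
t: 1.7
position: [0.4932, 0.231, 0.2689]
tool_rot: [1.508, 1.569, 3.081]
contact_force: [-0.2, 0.1, 0.1]
grip_width: 1.0
0.06 0.074 1053 circ [0.4945 0.2289 0.0647] zmed 0.0673 ext [0.4349 0.5599 0.1638 0.294 ] mid 0.4974 0.2289
0.074 0.079 458 circ [0.4943 0.229  0.065 ] zmed 0.077 ext [0.4266 0.5628 0.1605 0.2965] mid 0.4947 0.2285
0.079 0.086 1752 circ [0.4943 0.2289 0.0665] zmed 0.0804 ext [0.4257 0.5626 0.1605 0.2972] mid 0.4941 0.2288
jaw now 90.11 tilt deg 0.08
pos [0.493  0.2309 0.2692] t 1.75 off [-0.001  -0.0551 -0.4735] rot [ 0.0019  0.0003 -0.0014] dist 0.477 grip 1.002 F [-0.4  0.6 -0.3] j [ 0.22  0.1   1.67  0.    1.38 -1.35]
```

View pics/w2.png

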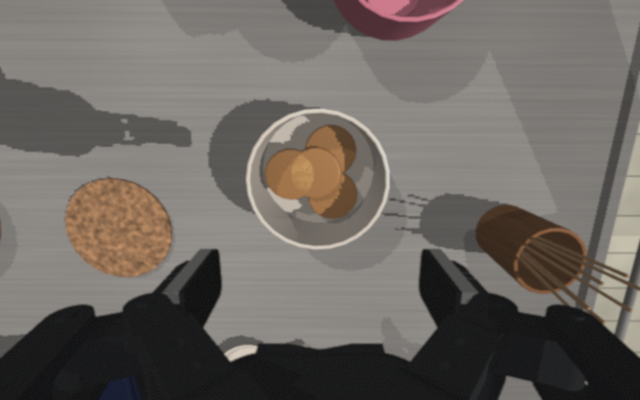

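The crock rim is clean and centred at (318,178), giving a centre of (0.4943, 0.2289). Next I look at the lids.

```bash
python3 -m creep '{"gripper":[-1,-1,-1,-1,-1,-1,-1,-1,-1,-1,-1,-1,-1,-1,-1,-1],"offset":[[0,-0.0046,-0.0395],[0,-0.0092,-0.079],[0,-0.0138,-0.1184],[0,-0.0184,-0.1578],[0,-0.023,-0.1973],[0,-0.0276,-0.2368],[0,-0.0322,-0.2762],[0,-0.0367,-0.3157],[0,-0.0413,-0.3551],[0,-0.0459,-0.3946],[0,-0.0505,-0.434],[-0.001,-0.0551,-0.4735],[-0.001,-0.0551,-0.4735],[-0.001,-0.0551,-0.4735],[-0.001,-0.0551,-0.4735],[-0.001,-0.0551,-0.4735]],"rotation":[[0.0019,0,-0.0014],[0.0019,0,-0.0014],[0.0019,0,-0.0014],[0.0019,0,-0.0014],[0.0019,0,-0.0014],[0.0019,0,-0.0014],[0.0019,0,-0.0014],[0.0019,0,-0.0014],[0.0019,0,-0.0014],[0.0019,0,-0.0014],[0.0019,0,-0.0014],[0.0019,0,-0.0014],[0.0019,0,-0.0014],[0.0019,0,-0.0014],[0.0019,0,-0.0014],[0.0019,0,-0.0014]]}'
python3 look.py w3 .549 -.2425 .085 '[(.024,.038),(.028,.035),(.049,.059),(.08,.095)]'
python3 -c "
from h import *
goto([.549,-.2425,.082],90)"
```

```text
t: 3.08
position: [0.5489, -0.2406, 0.2702]
tool_rot: [0.068, 1.57, 1.64]
contact_force: [-0.0, 0.6, 0.4]
grip_width: 1.002
0.024 0.038 13507 circ [ 0.5487 -0.2432  0.0571] zmed 0.0316 ext [ 0.4715  0.6246 -0.3201 -0.1666] mid 0.548 -0.2434
0.028 0.035 13262 circ [ 0.5485 -0.2431  0.0575] zmed 0.0316 ext [ 0.4715  0.6246 -0.3201 -0.1666] mid 0.548 -0.2434
0.049 0.059 867 circ [ 0.5479 -0.2429  0.0226] zmed 0.0552 ext [ 0.5227  0.5733 -0.268  -0.2171] mid 0.548 -0.2426
0.08 0.095 497 circ [ 0.5469 -0.2436  0.0082] zmed 0.0874 ext [ 0.5357  0.5589 -0.2551 -0.2324] mid 0.5473 -0.2437
jaw now 90.12 tilt deg 0.02
pos [ 0.549  -0.2406  0.2703] t 3.13 off [ 0.1883  0.     -0.0019] rot [0.0021 0.0004 0.0001] dist 0.188 grip 1.002 F [ 0.4 -0.   0.4] j [-0.61  0.22  1.52  0.    1.4  -2.18]
```

View pics/w3.png

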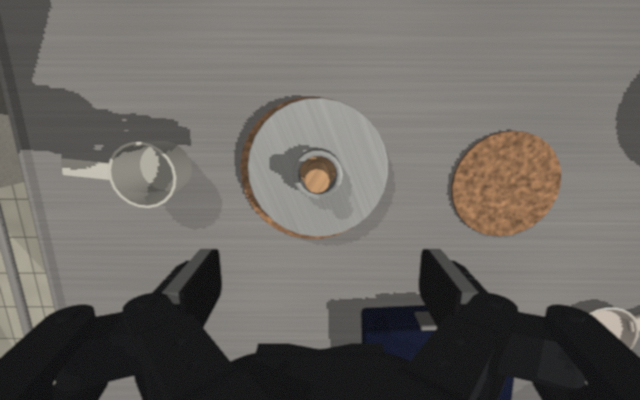

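The pair is at (318,168) with the knob at (317,175), on the larger disc. The small decoy disc is at (507,184). The knob measures (0.5473, -0.2437) and I'm descending over it.

```bash
python3 -m creep '{"gripper":[-1,-1,-1,-1,-1,-1],"offset":[[0.04,0.0013,-0.003],[0.08,0.0013,-0.003],[0.11,0.0013,-0.003],[0.13,0.0013,-0.003],[0.13,0.0013,-0.003],[0.13,0.0013,-0.003]],"rotation":[[0.002,0,0],[0.002,0,0],[0.002,0,0],[0.002,0,0],[0.002,0,0],[0.002,0,0]]}'
python3 look.py w4 .5475 -.2437 .03 '[(.08,.095)]'
python3 -c "
from h import *
goto([.5476,-.2437,.082],90)"
```

```text
t: 3.63
position: [0.5474, -0.2419, 0.1398]
tool_rot: [0.749, 1.568, 2.322]
contact_force: [0.1, -0.1, 0.9]
grip_width: 1.002
0.08 0.095 1384 circ [ 0.5464 -0.2434  0.0083] zmed 0.0875 ext [ 0.5354  0.5593 -0.2548 -0.2316] mid 0.5473 -0.2432
jaw now 90.08 tilt deg 0.07
pos [ 0.5485 -0.2429  0.1416] t 3.68 off [ 0.0596  0.0009 -0.0008] rot [ 0.0015 -0.0003  0.0012] dist 0.06 grip 1.003 F [ 0.5 -0.8  1.4] j [-0.61  0.35  1.63  0.    1.15 -2.19]
```

View pics/w4.png

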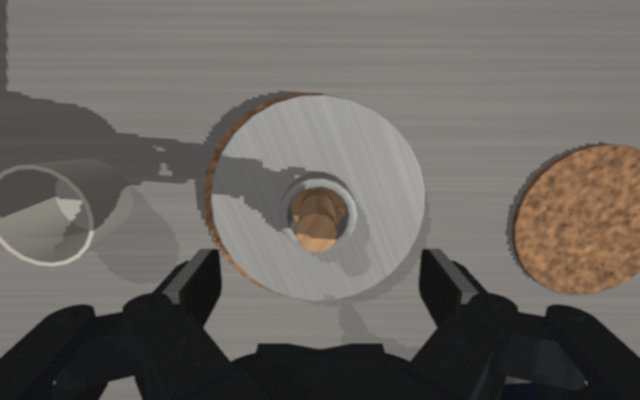

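The knob at (317,235) lies midway between the fingers (220 and 420). I descend and close.

```bash
python3 -m creep '{"gripper":[-1,-1,-1,-1,-1,0,0.6,1,1,1,1,1,1],"offset":[[0.025,0.0005,-0.0005],[0.045,0.0005,-0.0005],[0.058,0.0005,-0.0005],[0.0585,0.0005,-0.0005],[0.0585,0.0005,-0.0005],[0.0585,0.0005,-0.0005],[0.0585,0.0005,-0.0005],[0.0585,0.0005,-0.0005],[0.0585,0.0005,-0.0005],[0.0585,0.0005,-0.0005],[0.0585,0.0005,-0.0005],[0.0585,0.0005,-0.0005],[0.0585,0.0005,-0.0005]],"rotation":[[0.0015,0,0],[0.0015,0,0],[0.0015,0,0],[0.0015,0,0],[0.0015,0,0],[0.0015,0,0],[0.0015,0,0],[0.0015,0,0],[0.0015,0,0],[0.0015,0,0],[0.0015,0,0],[0.0015,0,0],[0.0015,0,0]]}' 60
python3 look.py w5 .5475 -.2437 .085 '[(.024,.038),(.045,.06)]'
python3 -c "
from h import *
goto([.5476,-.2437,.25],90)"
```

```text
t: 4.77
position: [0.5484, -0.2439, 0.0839]
tool_rot: [-2.068, 1.568, -0.497]
contact_force: [-0.5, -0.1, 5.8]
grip_width: 0.257
0.024 0.038 39866 circ [ 0.5498 -0.243   0.0582] zmed 0.0316 ext [ 0.4715  0.6255 -0.3198 -0.1661] mid 0.5485 -0.243
0.045 0.06 2465 circ [ 0.5486 -0.2428  0.0229] zmed 0.0551 ext [ 0.5225  0.5478 -0.268  -0.2172] mid 0.5351 -0.2426
jaw now 90.0 tilt deg 0.13
pos [ 0.5484 -0.2439  0.0839] t 4.82 off [-0.1661  0.0005 -0.    ] rot [ 0.     -0.0011  0.002 ] dist 0.166 grip 0.26 F [-1.8  0.1  5.8] j [-0.62  0.43  1.66  0.    1.05 -2.19]
```

View pics/w5.png

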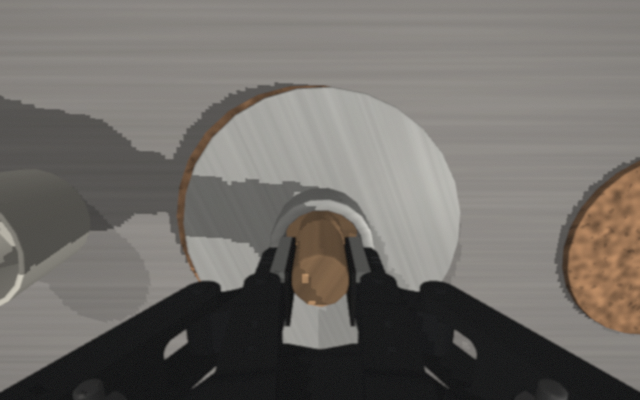

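The fingers hold the knob (320,265), clear of the collar. I lift a little and check the load.

```bash
python3 -m creep '{"gripper":[1,1,1,1,1,1,1,1],"offset":[[0,0,0],[-0.003,0,0],[-0.008,0,0],[-0.016,0,0],[-0.026,0,0],[-0.036,0,0],[-0.04,0,0],[-0.04,0,0]],"rotation":[[0,0,0],[0,-0.001,0.002],[0,-0.001,0.002],[0,-0.001,0.002],[0,-0.001,0.002],[0,-0.001,0.002],[0,-0.001,0.002],[0,-0.001,0.002]]}' 80
python3 look.py w6 .5475 -.2437 .085 '[(.065,.08),(.085,.1)]'
python3 -c "
from h import *
goto([.5476,-.2437,.25],90)"
```

```text
t: 5.48
position: [0.5494, -0.2445, 0.1261]
tool_rot: [-2.197, 1.567, -0.626]
contact_force: [0.5, -0.8, -3.7]
grip_width: 0.258
0.065 0.08 39776 circ [ 0.5508 -0.2437  0.0581] zmed 0.0737 ext [ 0.4726  0.6266 -0.3204 -0.1664] mid 0.5496 -0.2434
0.085 0.1 2531 circ [ 0.5491 -0.2435  0.0227] zmed 0.097 ext [ 0.5236  0.5492 -0.2686 -0.2179] mid 0.5364 -0.2432
jaw now 90.0 tilt deg 0.13
pos [ 0.5489 -0.2442  0.1251] t 5.53 off [-0.1249  0.0011  0.0003] rot [-0.     -0.0014  0.0019] dist 0.125 grip 0.256 F [ 0.2  0.1 -4.3] j [-0.62  0.38  1.64 -0.    1.12 -2.19]
```

View pics/w6.png

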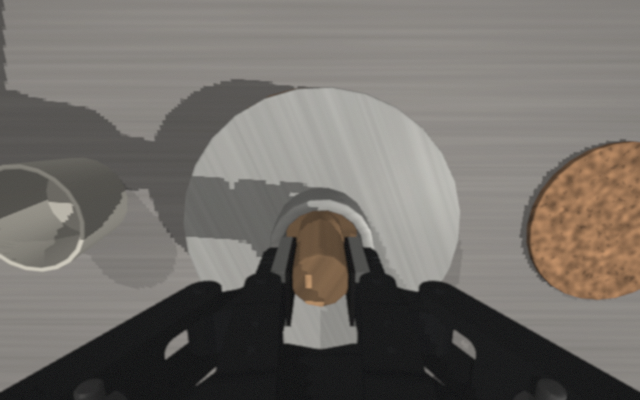

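The pair hangs from the knob and the load of about 4.2 N matches both lids. All three cameras agree on the crock-minus-knob offset of (-0.053, 0.4724), so the TCP target is (0.4954, 0.2285). I carry it across.

```bash
python3 -m creep '{"gripper":[1,1,1,1,1,1,1,1,1,1,1,1,1,1,1,1,1,1,1,1],"offset":[[-0.02,0,0],[-0.045,0,0.005],[-0.07,0.002,0.015],[-0.09,0.004,0.03],[-0.1,0.006,0.05],[-0.105,0.009,0.075],[-0.105,0.012,0.103],[-0.105,0.015,0.131],[-0.105,0.018,0.159],[-0.105,0.021,0.187],[-0.105,0.024,0.215],[-0.105,0.028,0.243],[-0.105,0.032,0.271],[-0.105,0.036,0.299],[-0.105,0.04,0.327],[-0.105,0.043,0.355],[-0.105,0.046,0.383],[-0.105,0.049,0.41],[-0.105,0.051,0.435],[-0.105,0.052,0.45]],"rotation":[[0,0,0],[0,-0.001,0.002],[0,-0.001,0.002],[0,-0.001,0.002],[0,-0.001,0.002],[0,-0.001,0.002],[0,-0.001,0.002],[0,-0.001,0.002],[0,-0.001,0.002],[0,-0.001,0.002],[0,-0.001,0.002],[0,-0.001,0.002],[0,-0.001,0.002],[0,-0.001,0.002],[0,-0.001,0.002],[0,-0.001,0.002],[0,-0.001,0.002],[0,-0.001,0.002],[0,-0.001,0.002],[0,-0.001,0.002]]}' 80
python3 -c "
from h import *
goto([.4954,.2285,.18],90)"
```

```text
t: 7.2
position: [0.4956, 0.2084, 0.2289]
tool_rot: [1.186, 1.57, 2.758]
contact_force: [0.1, -0.2, -4.3]
grip_width: 0.249
jaw now 90.09 tilt deg 0.07
pos [0.4956 0.2084 0.2289] t 7.2 off [0.0489 0.0002 0.0201] rot [ 0.0016  0.0005 -0.0012] dist 0.053 grip 0.249 F [ 0.1 -0.2 -4.3] j [ 0.18  0.12  1.73  0.    1.3  -1.4 ]
```

```bash
python3 -m creep '{"gripper":[1,1,1,1,1,1,1,1],"offset":[[0.005,0.0002,0.01],[0.015,0.0002,0.018],[0.028,0.0002,0.0201],[0.04,0.0002,0.0201],[0.047,0.0002,0.0201],[0.049,0.0002,0.0201],[0.049,0.0002,0.0201],[0.049,0.0002,0.0201]],"rotation":[[0.0016,0,-0.001],[0.0016,0,-0.001],[0.0016,0,-0.001],[0.0016,0,-0.001],[0.0016,0,-0.001],[0.0016,0,-0.001],[0.0016,0,-0.001],[0.0016,0,-0.001]]}' 80
python3 - <<'E'
from h import *
for n in("scene","top"):
    p,d=grab_frame(n);cv2.imwrite(f"pics/{n}1.png",cv2.resize(p[110:210,290:440] if n=="scene" else p[160:270,185:335],None,fx=4,fy=4,interpolation=2)[:,:,::-1])
    W=world(n,d);r=np.hypot(W[...,0]-.495,W[...,1]-.2285)
    for nm,z0,z1 in(("rim",.06,.079),("platetop",.119,.13)):
        m=(d>0)&(r<.09)&(r>.05)&(W[...,2]>z0)&(W[...,2]<z1)
        if m.sum()>20:
            x,y,z=W[m].T;print(n,nm,m.sum(),fitc(x,y).round(4),np.round([x.min(),x.max(),y.min(),y.max()],4),np.median(z))
c=calibration("wrist");p,d=grab_frame("wrist");W=world("wrist",d,c);r=np.hypot(W[...,0]-.495,W[...,1]-.2285)
m=(d>0)&(r<.073)&(r>.04)&(abs(W[...,2]-np.median(W[...,2][(r<.073)&(r>.04)&(W[...,2]>.1)&(W[...,2]<.14)]))<.004)
X=W[m];A=np.c_[X[:,:2],np.ones(len(X))];print('plane',np.linalg.lstsq(A,X[:,2],rcond=None)[0], np.median(X[:,2]))
goto([.4954,.2285,.15],90)
E
```

```text
t: 7.87
position: [0.4957, 0.228, 0.18]
tool_rot: [-0.156, 1.57, 1.414]
contact_force: [-0.6, -0.4, -3.8]
grip_width: 0.253
scene rim 264 [0.4962 0.2278 0.0679] [0.4341 0.5673 0.1571 0.2822] 0.06941698450914013
scene platetop 711 [0.4988 0.2254 0.0673] [0.421  0.5762 0.1489 0.3053] 0.12664590957661093
top platetop 450 [0.4961 0.2301 0.0661] [0.4225 0.5715 0.1541 0.3047] 0.1273083375205734
plane [-0.00051315  0.00136603  0.12827057] 0.12833219598732376
jaw now 89.97 tilt deg 0.09
pos [0.496  0.2283 0.1807] t 8.02 off [0.0307 0.0006 0.0002] rot [-0.0005  0.0007  0.0014] dist 0.031 grip 0.253 F [-1.1 -0.6 -3.6] j [ 0.21  0.19  1.75  0.    1.2  -1.36]
```

View pics/scene1.png

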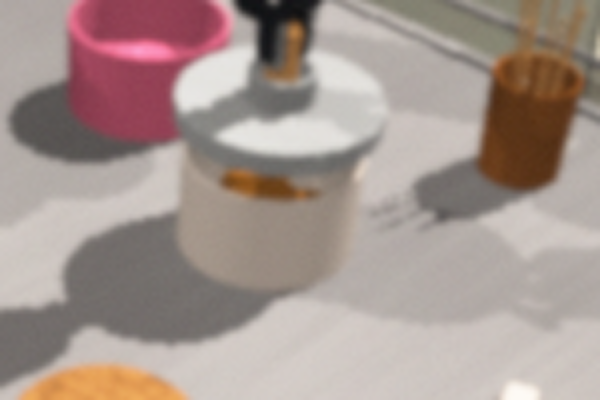

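View pics/top1.png

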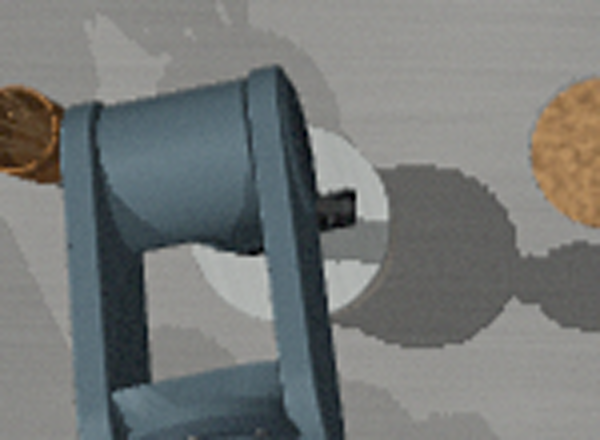

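The cover hovers level over the white crock, with its lower edge just above the rim at scene (375,160), and the plane fit gives under 0.1° of tilt. I lower it in small monitored stages, expecting it to seat at a TCP z of about 0.141.

```bash
python3 -m creep '{"gripper":[1,1,1,1,1,1,1],"offset":[[0.006,0.0004,0],[0.012,0.0004,0],[0.017,0.0004,0],[0.021,0.0004,0],[0.023,0.0004,0],[0.023,0.0004,0],[0.023,0.0004,0]],"rotation":[[0,0,0.001],[0,0,0.001],[0,0,0.001],[0,0,0.001],[0,0,0.001],[0,0,0.001],[0,0,0.001]]}' 80
python3 -c "
from h import *
goto([.4954,.2285,.15],90)"
```

```text
t: 8.6
position: [0.4955, 0.2284, 0.1575]
tool_rot: [0.146, 1.57, 1.717]
contact_force: [0.7, -0.4, -3.7]
grip_width: 0.257
jaw now 89.98 tilt deg 0.04
pos [0.4955 0.2284 0.1575] t 8.6 off [0.0075 0.0001 0.0001] rot [-0.0004  0.0006 -0.0001] dist 0.007 grip 0.257 F [ 0.7 -0.4 -3.7] j [ 0.21  0.22  1.76  0.    1.15 -1.36]
```

```bash
python3 -m creep '{"gripper":[1,1,1,1,1],"offset":[[0.002,0,0],[0.004,0,0],[0.006,0,0],[0.0075,0,0],[0.0075,0,0]],"rotation":[[0,0,0],[0,0,0],[0,0,0],[0,0,0],[0,0,0]]}' 80
python3 -c "
from h import *
goto([.4954,.2285,.143],90)"
```

```text
t: 9.02
position: [0.4953, 0.2283, 0.1496]
tool_rot: [0.97, 1.57, 2.54]
contact_force: [0.2, 0.2, -4.4]
grip_width: 0.254
jaw now 89.98 tilt deg 0.05
pos [0.4953 0.2283 0.1496] t 9.02 off [ 0.0066 -0.0001  0.0002] rot [-0.0004  0.0005 -0.0007] dist 0.007 grip 0.254 F [ 0.2  0.2 -4.4] j [ 0.21  0.23  1.77  0.    1.14 -1.36]
```

The plug is 6 mm into the mouth with no contact force. I continue.

```bash
python3 -m creep '{"gripper":[1,1,1,1,1,1],"offset":[[0.002,0,0],[0.004,0,0],[0.0055,0,0],[0.007,0,0],[0.007,0,0],[0.007,0,0]],"rotation":[[0,0,0],[0,0,0],[0,0,0],[0,0,0],[0,0,0],[0,0,0]]}' 80
python3 -c "
from h import *
goto([.4954,.2285,.141],90)"
```

```text
t: 9.52
position: [0.4952, 0.2283, 0.1425]
tool_rot: [1.113, 1.57, 2.683]
contact_force: [0.0, 0.4, -4.3]
grip_width: 0.257
jaw now 89.98 tilt deg 0.06
pos [0.4952 0.2283 0.1425] t 9.52 off [ 0.0015 -0.0002  0.0002] rot [-0.0004  0.0004 -0.0009] dist 0.001 grip 0.257 F [ 0.   0.4 -4.3] j [ 0.21  0.24  1.77  0.    1.12 -1.36]
```

```bash
python3 -m creep '{"gripper":[1,1,1,1,1],"offset":[[0.001,0,0],[0.0015,0,0],[0.002,0,0],[0.002,0,0],[0.002,0,0]],"rotation":[[0,0,0],[0,0,0],[0,0,0],[0,0,0],[0,0,0]]}' 80
python3 -c "
from h import *
goto([.4954,.2285,.141],90)"
```

```text
t: 9.93
position: [0.4954, 0.2284, 0.1419]
tool_rot: [0.661, 1.57, 2.231]
contact_force: [-5.1, -1.4, 7.1]
grip_width: 0.253
jaw now 89.99 tilt deg 0.03
pos [0.4954 0.2284 0.1419] t 9.93 off [ 0.0009 -0.      0.0001] rot [-0.0002  0.0005 -0.0004] dist 0.001 grip 0.253 F [-5.1 -1.4  7.1] j [ 0.21  0.24  1.77  0.    1.12 -1.36]
```

Contact came at the expected seating height, with about 11 N of support. I ease off and check that the lid is level and seated before letting go.

```bash
python3 -m creep '{"gripper":[1,1,1],"offset":[[0,0,0],[0,0,0],[0,0,0]],"rotation":[[0,0,0],[0,0,0],[0,0,0]]}' 80
cat > plane.py <<'E'
from h import *
import sys
c=calibration("wrist");p,d=grab_frame("wrist");cv2.imwrite(f"pics/{sys.argv[1]}.png",p[:,:,::-1]);W=world("wrist",d,c)
cx,cy=float(sys.argv[2]),float(sys.argv[3]);zz=float(sys.argv[4]);r=np.hypot(W[...,0]-cx,W[...,1]-cy)
m=(d>0)&(r<.071)&(r>.032)&(abs(W[...,2]-zz)<.006)
X=W[m];A=np.c_[X[:,:2],np.ones(len(X))];print('slope',np.linalg.lstsq(A,X[:,2],rcond=None)[0][:2].round(4),'z',np.median(X[:,2]).round(4),m.sum())
m=(d>0)&(r<.085)&(abs(W[...,2]-zz)<.006);x,y=W[m][:,0],W[m][:,1];print('ext',np.round([x.min(),x.max(),y.min(),y.max()],4),'mid y',((y.min()+y.max())/2).round(4))
E
python3 plane.py w7 .4954 .2285 .089
python3 -c "
from h import *
goto([.4954,.2285,.20],90)"
```

```text
t: 10.18
position: [0.4956, 0.2285, 0.142]
tool_rot: [-0.278, 1.57, 1.292]
contact_force: [0.2, -0.1, -2.5]
grip_width: 0.254
slope [-0.0002 -0.0004] z 0.0896 30521
ext [0.4186 0.5726 0.1529 0.3065] mid y 0.2297
jaw now 89.99 tilt deg 0.03
pos [0.4956 0.2285 0.142 ] t 10.23 off [-0.058   0.0002  0.0001] rot [-0.0002  0.0006  0.0001] dist 0.058 grip 0.255 F [-0.9  0.1 -1.7] j [ 0.21  0.24  1.77  0.    1.12 -1.36]
```

View pics/w7.png

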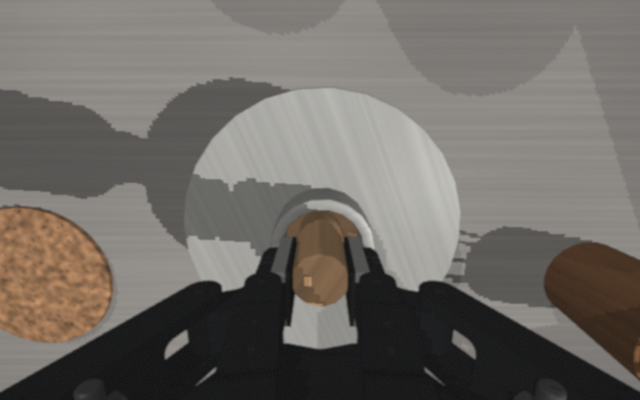

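The plate is level with its top at z = 0.0896 (0.089 expected), so the pair is seated. I release and rise.

```bash
python3 -m creep '{"gripper":[0.4,0.2,0,-0.3,-0.6,-1,-1,-1,-1,-1,-1,-1,-1,-1],"offset":[[0,0,0],[0,0,0],[0,0,0],[0,0,0],[0,0,0],[0,0,0],[0,0,0],[-0.01,0,0],[-0.03,0,0],[-0.05,0,0],[-0.07,0,0],[-0.08,0,0],[-0.08,0,0],[-0.08,0,0]],"rotation":[[0,0,0],[0,0,0],[0,0,0],[0,0,0],[0,0,0],[0,0,0],[0,0,0],[0,0,0],[0,0,0],[0,0,0],[0,0,0],[0,0,0],[0,0,0],[0,0,0]]}' 60
python3 look.py w8 .4954 .2285 .08 '[(.084,.094),(.107,.117),(.138,.152)]'
python3 plane.py w8 .4954 .2285 .089
python3 -c "
from h import *
goto([.4954,.2285,.115],90)"
```

```text
t: 11.4
position: [0.4958, 0.2285, 0.2224]
tool_rot: [-0.98, 1.569, 0.591]
contact_force: [0.1, -0.3, -0.0]
grip_width: 0.998
0.084 0.094 25252 circ [0.4959 0.2296 0.0574] zmed 0.0896 ext [0.4183 0.5724 0.1528 0.307 ] mid 0.4953 0.2299
0.107 0.117 1616 circ [0.4953 0.2298 0.0227] zmed 0.1133 ext [0.4697 0.5207 0.2044 0.2555] mid 0.4952 0.2299
0.138 0.152 1102 circ [0.4937 0.2288 0.0083] zmed 0.1455 ext [0.4828 0.5061 0.2171 0.2407] mid 0.4944 0.2289
slope [ 0.     -0.0006] z 0.0896 19464
ext [0.4188 0.5726 0.1529 0.3065] mid y 0.2297
jaw now 89.99 tilt deg 0.11
pos [0.4948 0.2282 0.2207] t 11.5 off [ 0.1057 -0.0008  0.0002] rot [-0.0002  0.0001 -0.002 ] dist 0.106 grip 0.996 F [-0.1 -0.3  0.3] j [ 0.21  0.15  1.71  0.    1.28 -1.36]
```

View pics/w8.png

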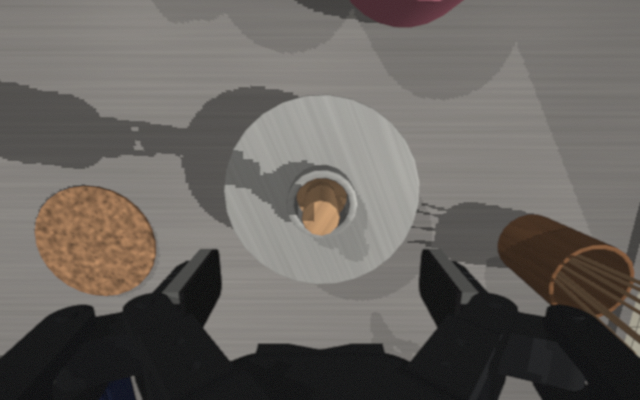

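The pair sits level with the fingers clear, collar at (323,200). I'll measure the actual fingertip depth with the jaws open before going to the collar.

```bash
python3 - <<'E'
from h import *
s=get_state();c=calibration("wrist");p,d=grab_frame("wrist");W=world("wrist",d,c)
R=Ro.from_euler('xyz',s['tool_rot']).as_matrix();T=(W-s['position'])@R
m=(d>0)&(d<.22)&(d>.03)&(T[...,0]>-.06)&(abs(T[...,2])<.07)
print(m.sum(),'tool x max',np.percentile(T[m][:,0],[90,97,99,99.8,100]).round(4))
for sg in(1,-1):
    q=T[m&(sg*T[...,2]>0)];q=q[q[:,0]>q[:,0].max()-.006];print(sg,q.mean(0).round(4),q.min(0).round(4),q.max(0).round(4))
E
```

```text
33174 tool x max [-0.0089  0.0747  0.076   0.0858  0.0915]
1 [0.0886 0.0096 0.0053] [0.0856 0.0025 0.0006] [0.0915 0.0115 0.0118]
-1 [ 0.0883  0.0095 -0.0048] [ 0.0854  0.0053 -0.0101] [ 0.0914  0.0116 -0.0001]
```

```bash
python3 - <<'E'
from h import *
s=get_state();c=calibration("wrist");p,d=grab_frame("wrist");W=world("wrist",d,c)
R=Ro.from_euler('xyz',s['tool_rot']).as_matrix();T=(W-s['position'])@R
m=(d>0)&(d<.2)&(T[...,0]<.05)
for sg in(1,-1):
    q=T[m&(sg*T[...,2]>0.03)&(T[...,0]>-.04)];print(sg,len(q),np.percentile(q[:,0],[90,99,100]).round(4));q=q[q[:,0]>q[:,0].max()-.004];print(q.min(0).round(4),q.max(0).round(4))
E
```

```text
1 4213 [-0.0006  0.0067  0.0089]
[ 0.005  -0.0105  0.0426] [0.0089 0.0104 0.0436]
-1 4193 [-0.0007  0.0069  0.0086]
[ 0.0047 -0.0107 -0.0427] [ 0.0086  0.0105 -0.0419]
```

The open fingertips reach 9 mm ahead of the TCP (22 mm shut), so about 17 mm at the collar's width. A TCP z of 0.112 clears the plate and gives about 18 mm of grip on the collar.

```bash
python3 -m creep '{"gripper":[-1,-1,-1,-1,-1,-1],"offset":[[0.02,-0.0003,0.0005],[0.04,-0.0005,0.0013],[0.06,-0.0005,0.0013],[0.07,-0.0005,0.0013],[0.07,-0.0005,0.0013],[0.07,-0.0005,0.0013]],"rotation":[[0,0,-0.002],[0,0,-0.002],[0,0,-0.002],[0,0,-0.002],[0,0,-0.002],[0,0,-0.002]]}' 60
python3 look.py w9 .4954 .2285 .08 '[(.107,.117)]'
python3 -c "
from h import *
goto([.4953,.2295,.112],90)"
```

```text
t: 12.1
position: [0.4946, 0.2294, 0.1499]
tool_rot: [1.707, 1.568, -3.006]
contact_force: [0.1, -0.9, 0.2]
grip_width: 1.002
0.107 0.117 2937 circ [0.4949 0.2299 0.0225] zmed 0.1132 ext [0.4696 0.5175 0.204  0.2553] mid 0.4935 0.2297
jaw now 89.98 tilt deg 0.01
pos [0.4954 0.2296 0.1509] t 12.15 off [ 0.0389  0.0001 -0.0001] rot [-0.0003  0.0001 -0.0002] dist 0.039 grip 1.0 F [0.3 0.3 0.8] j [ 0.22  0.23  1.77  0.    1.14 -1.35]
```

View pics/w9.png

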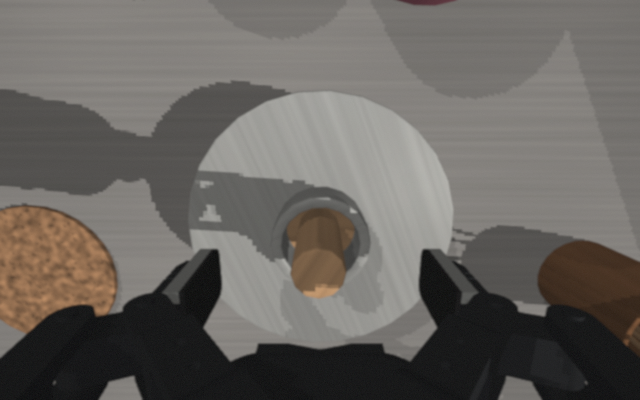

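The collar at (321,235) is centred between the fingers. I descend and close gently.

```bash
python3 -m creep '{"gripper":[-1,-1,-1,-1,-1,-1,-0.6,-0.4,-0.3,-0.2,-0.1,0,0.2,0.4,0.4,0.4],"offset":[[0.015,0,0],[0.028,0,0],[0.036,0,0],[0.0389,0,0],[0.0389,0,0],[0.0389,0,0],[0.0389,0,0],[0.0389,0,0],[0.0389,0,0],[0.0389,0,0],[0.0389,0,0],[0.0389,0,0],[0.0389,0,0],[0.0389,0,0],[0.0389,0,0],[0.0389,0,0]],"rotation":[[0,0,0],[0,0,0],[0,0,0],[0,0,0],[0,0,0],[0,0,0],[0,0,0],[0,0,0],[0,0,0],[0,0,0],[0,0,0],[0,0,0],[0,0,0],[0,0,0],[0,0,0],[0,0,0]]}' 30
python3 plane.py w10 .4954 .2285 .089
python3 -c "
from h import *
goto([.4953,.2295,.112],90)"
```

```text
t: 13.48
position: [0.4958, 0.2296, 0.113]
tool_rot: [-1.408, 1.57, 0.162]
contact_force: [-1.2, -0.1, 5.2]
grip_width: 0.603
slope [-0.     -0.0006] z 0.0896 35838
ext [0.4186 0.5504 0.1528 0.3067] mid y 0.2298
jaw now 89.98 tilt deg 0.04
pos [0.4958 0.2296 0.113 ] t 13.53 off [ 0.001   0.0005 -0.0001] rot [-0.0003  0.0001  0.0006] dist 0.001 grip 0.602 F [-1.  -0.8  4.9] j [ 0.22  0.29  1.79 -0.    1.07 -1.35]
```

View pics/w10.png

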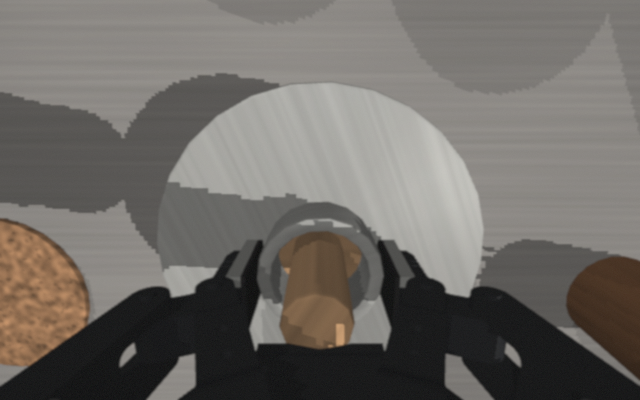

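The fingers hold the collar (320,265) at 51 mm. I firm up the grip and lift slowly, straight up.

```bash
python3 -m creep '{"gripper":[1,1,1,1,1,1,1,1,1,1,1],"offset":[[0,0,0],[0,0,0],[0,0,0],[-0.001,0,0],[-0.003,0,0],[-0.006,0,0],[-0.01,0,0],[-0.015,0,0],[-0.02,0,0],[-0.02,0,0],[-0.02,0,0]],"rotation":[[0,0,0],[0,0,0],[0,0,0],[0,0,0],[0,0,0],[0,0,0],[0,0,0],[0,0,0],[0,0,0],[0,0,0],[0,0,0]]}' 60
python3 plane.py w11 .4954 .2285 .109
python3 - <<'E'
from h import *
p,d=grab_frame("scene");cv2.imwrite("pics/scene2.png",cv2.resize(p[110:210,290:440],None,fx=4,fy=4,interpolation=2)[:,:,::-1])
goto([.4958,.2296,.253],90)
E
```

```text
t: 14.45
position: [0.4962, 0.2297, 0.1336]
tool_rot: [-1.37, 1.569, 0.2]
contact_force: [0.9, 0.1, -2.1]
grip_width: 0.587
slope [0.0007 0.0005] z 0.1099 37172
ext [0.4189 0.5497 0.1529 0.307 ] mid y 0.23
jaw now 89.98 tilt deg 0.04
pos [0.4957 0.2296 0.1329] t 14.55 off [-0.1201 -0.0002  0.    ] rot [-0.0003  0.0001  0.0006] dist 0.12 grip 0.588 F [ 0.5  0.3 -2.5] j [ 0.22  0.26  1.78 -0.    1.1  -1.35]
```

View pics/scene2.png

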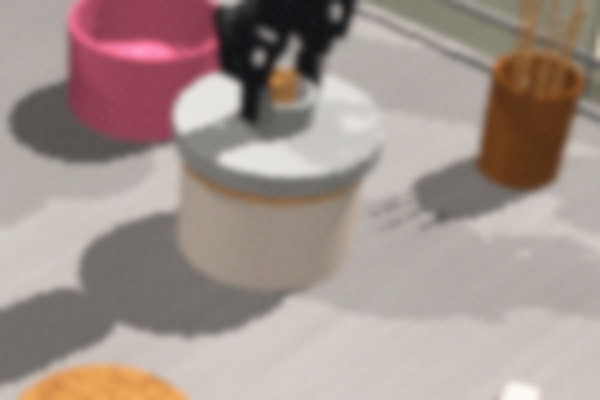

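The load is about 2.2 N, so only the cover is in hand, and the brown flange stays on the rim at (270,195). I raise it to about 14 cm.

```bash
python3 -m creep '{"gripper":[1,1,1,1,1,1,1,1,1,1,1,1,1,1,1],"offset":[[-0.005,0,0],[-0.012,0,0],[-0.022,0,0],[-0.034,0,0],[-0.048,0,0],[-0.062,0,0],[-0.076,0,0],[-0.09,0,0],[-0.102,0,0],[-0.112,0,0],[-0.118,0,0],[-0.12,0,0],[-0.12,0,0],[-0.12,0,0],[-0.12,0,0]],"rotation":[[0,0,0],[0,0,0],[0,0,0],[0,0,0],[0,0,0],[0,0,0],[0,0,0],[0,0,0],[0,0,0],[0,0,0],[0,0,0],[0,0,0],[0,0,0],[0,0,0],[0,0,0]]}' 60
python3 plane.py w12 .4954 .2285 .229
python3 - <<'E'
from h import *
p,d=grab_frame("scene");cv2.imwrite("pics/scene3.png",p[:,:,::-1]);W=world("scene",d);r=np.hypot(W[...,0]-.4957,W[...,1]-.2286)
for nm,z0,z1,R in(("body",.02,.075,.085),("flange",.081,.09,.085),("knobtop",.138,.15,.03)):
    m=(d>0)&(r<R)&(W[...,2]>z0)&(W[...,2]<z1);
    if m.sum()>5:
        X=W[m];print(nm,m.sum(),X.min(0).round(4),X.max(0).round(4),np.median(X,0).round(4),fitc(X[:,0],X[:,1]).round(4))
p,d=grab_frame("top");cv2.imwrite("pics/top3.png",p[:,:,::-1])
goto([.4958,.2296,.253],90)
E
```

```text
t: 15.8
position: [0.4951, 0.2295, 0.2519]
tool_rot: [1.818, 1.57, -2.895]
contact_force: [-0.1, -0.0, -3.4]
grip_width: 0.589
slope [-0.0022 -0.0001] z 0.2283 36628
ext [0.4178 0.5489 0.153  0.3074] mid y 0.2302
body 687 [0.4496 0.1568 0.02  ] [0.566  0.2667 0.0749] [0.5379 0.1753 0.0484] [0.4955 0.2282 0.0686]
flange 923 [0.4255 0.1555 0.0812] [0.5688 0.2993 0.0899] [0.5057 0.2178 0.0849] [0.4964 0.2276 0.0531]
knobtop 43 [0.4857 0.2142 0.1381] [0.5095 0.2379 0.1466] [0.4994 0.2232 0.1439] [0.4978 0.2259 0.0092]
jaw now 89.98 tilt deg 0.04
pos [0.4953 0.2295 0.2522] t 15.95 off [-0.0008 -0.0005  0.0001] rot [-0.0004 -0.0002 -0.0008] dist 0.001 grip 0.591 F [-0.4  0.2 -2.3] j [ 0.22  0.12  1.68 -0.    1.34 -1.35]
```

View pics/scene3.png

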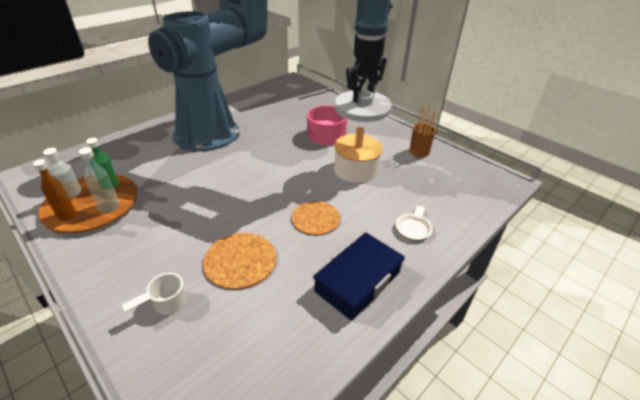

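View pics/w12.png

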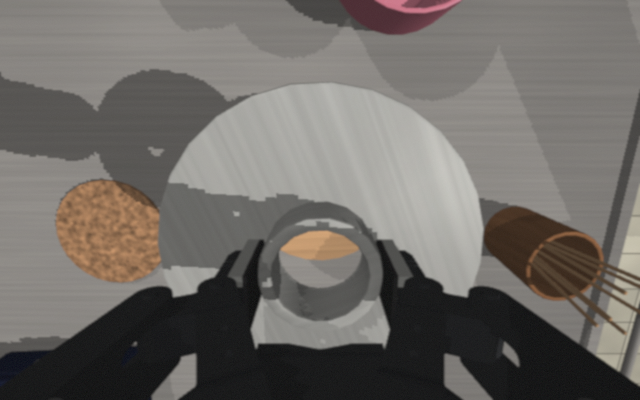

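View pics/top3.png

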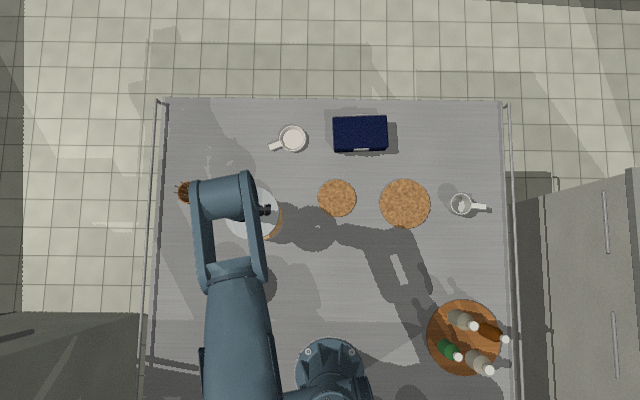

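The cover is held level (0.13° tilt), 13.9 cm up. The wooden lid sits on the crock at scene (358,150), with its flange at z ≈ 0.085 and knob top at ≈ 0.145. The bystanders at scene (165,293), (413,228), (360,273) and (423,138) are where they were. Handing in.

```bash
python3 -c "
from workcell import *
print(hand_in()); s=get_state();print(s['t'],s['position'],s['grip_width'])"
```

```text
the job is handed in; nothing more can be done
None
the job is handed in; nothing more can be done
```

The job is done and handed in at about 16 s of the 50 s allowed. I carried the nested lids by the knob onto the white crock, let go, then lifted the metal cover off by its collar.

- **Seating:** before I let go, the pair was level with its plate top at z = 0.0896 m (0.089 expected). The peak reading on the final press was about 7 N upward, roughly 11 N more than the hanging load.
- **Cover:** it is held level (0.13° tilt) about 13.9 cm above where it sat. The wrist load of about 2–3 N matches the cover alone.
- **Inner lid and crock:** the wooden lid stayed on the crock, with the flange top at about 0.085 m and the knob top at about 0.145 m. The crock moved no more than about 1–2 mm in the scene camera, which is within measurement error.
- **Bystanders:** they look unmoved in the before and after pictures; I did not measure them.
- **Disagreement:** the cameras differed by about 2–4 mm on absolute positions. They agreed to about 1 mm on the knob-to-crock offset, so I used that. No check failed.

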